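# Shift the collecting jar under the cyclone past its spring lock

## Robot

A 7-joint arm with a two-finger parallel gripper is mounted at the origin on the work surface. World frame = base frame: x ahead of the robot, y to its left, z up, the work surface at z = 0. Lengths are in mm, angles in rad, forces in N, time in s.
With the tool pointing down it reaches from about 400 to 925 mm from the base axis. Payload 4.1 kg.
Tool frame: the origin (TCP) lies at the very end of the fingers, on their centre line; the grasp point (between the pads) lies 19 mm behind it; z points along the fingers, y is the line along which they close (so a half turn about z gives the same grasp; the last joint's range is limited). The gripper opens to 85 mm and grips with 20 to 120 N. Pads are 22 mm wide; open, the fingers measure 114 mm over their backs; the gripper's body (76 mm by 85 mm) begins 54 mm behind the grasp point. The pads swing forward as they close: fully open they stand 13 mm farther back than shut.
Start: joints at [1.109, 0.398, 0.045, 1.537, -0.019, 1.207, -0.051], TCP at [230.719, -607.711, 231.347] pointing down, gripper open.
Joint ranges: [-2.82, 2.82], [-0.49, 2.23], [-1.37, 1.46], [0, 2.46], [-1.36, 4.5], [0.23, 2], [-2.94, 2.94]. Speed limits (rad/s): [2.57, 2.57, 3.14, 3.14, 3.14, 3.14, 3.14].

## Interface

Orientations are given as a unit quaternion [x, y, z, w].
In Python, from station import manip gives the robot as it stands.
- The arm moves only by the tool arm_command, never from a script. Its argument "targets" is a list of rows, each a list of 3 entries, a list of its own where there are three numbers: the finger opening in mm, from 0 to 85.4, then the shift along the tool's x, y, z in units of 60 mm (1.0 is 60 mm), then the turn about the tool's z in units of 8 degrees (1.0 is 8 degrees). In form: [[grip, [tx, ty, tz], twist], ...]. A call has 1 to 12 rows; each row shifts and turns the commanded pose from where the row before left it, along the tool's axes as they then stand; what a row does not reach is not made up. A row lasts 1/8 s, in which the tool goes at most 62.5 mm and 10.7 degrees, less where a joint would pass 70% of its speed; a pose out of reach is approached as far as the arm can. A call is refused whole if a number of a shift passes 1 or a number of a turn 1, either way. A call with a gripper value outside its range is refused whole. The fingers move at their own pace and stop on an object; "squeeze" is the grip in N (left out, the last holds). Time passes only in rows, so rows that do not move let the fingers close. It gives the time, the measured TCP pose, the force, the opening and the grip force at its end, in the units of the state.
- manip.get_obs(): the state, without advancing time (a new reading comes with each control period).
- manip.grab_frame(name): name is "side" or "top" or "wrist"; returns a dict with "color" (480x640x3 uint8, red, green, blue), "z_map" (480x640 float32, mm along the optical axis (not along the pixel's ray), 0 where there is no reading), "fov_y" (degrees; the focal length in pixels is half the picture's height over the tangent of half this angle, whatever the lens; pixels are square), "cx", "cy" (the principal point, pixels), "k1" (the pictures are not rectified: a ray, as slopes to the right and down, at radius r is drawn at 1 + k1 r^2 times it, then the intrinsics apply), "rvec" (rotation vector, rad) and "tvec" (3), from world to camera coordinates, as OpenCV has them; the wrist camera has in their place "T_tool_cam" (4x4, takes a point from camera to tool coordinates, whose origin is the TCP and whose axes are the flange's). Camera axes: x right, y down, z forward; pixel columns grow to the right and rows downward; lengths in mm; the calibration is good to about 2 mm. A picture is of the moment at which its call begins: read the wrist's pose just before it.
- manip.hand_in(): hands the job in; it is judged then, once.
The state is a dict: "t": time; "q": joint angles; "qd": joint speeds; "joint_efforts": joint torques, N m; "tcp_pos": TCP position; "ee_rot": TCP orientation; "force": force on the tool from outside, world axes, zero at the start; "moment": the same for the moment, N m; "gripper_width": opening from 0.0 (shut) to 1.0 (fully open); "gripper_force": force on a finger pad.
Only numpy, scipy, OpenCV 4.12 (cv2) and the standard library are available. Lean on these libraries where they do the work, as an engineer would, in place of code of your own. Each camera call takes 0.05 s, during which the arm holds its last target. There are 200 camera calls.

## Task

Bring the empty collecting jar under the cyclone: with a fingertip press the blue spring button on its slide down and, holding it down, push the carriage by its upright tab past the button and on until it is fully home against its stop and the button has sprung up again and locked it. Let the jar ride along untouched, lift nothing, and leave the glass cyclone and the other things alone. Finish with the hand clear.

Things in the scene. Friction and masses are not known exactly. Their poses are not given: they have to be found in the camera images.
- stand: Steel collecting stand, fixed: base 200 x 420 x 10 mm with two dark rails (tops 44 mm up, 112 mm over their outsides) along its y axis. Origin on the table under the blue button's axis; base spans x -75 to +125, y -290 to +130 mm. z up; the carriage slides to the stand's -y (roughly the robot's right). A 30 mm square post, 370 mm tall, stands at x = 95, y = -270 mm
- plunger (a joint): How far the blue spring button is pushed down, m: 0 up, 0.008 fully down; spring about 5 N at the top, 8 N fully down. Up, its square shoulder locks the carriage (1.5 mm play). At 0.0045 or more the carriage is free. Once it has slid about 4 mm, the carriage's plate itself keeps the button down (about 0.004) until the end of the travel, where it springs up and locks again
- button_top (a point): Centre of the top of the blue round button cap, 24 mm wide, 6 mm thick, on a thin neck in the carriage plate's slot. Top is 57 mm above the table when up, 49 mm fully down; the plate's top is 38 mm above the table. The button moves only up and down: it belongs to the stand and does not travel with the carriage
- carriage (a joint): How far the aluminium carriage has slid to the stand's -y, m: 0 at the loading end (start, locked by the button), 0.080 at its end stop, jar under the cyclone. It can only slide, with about 1.5 N of friction, some 2.5 N while the button's shoulder rubs under it
- tab (a point): Centre of the push face of the carriage's upright tab: 70 mm wide, 4 mm thick, 38 to 82 mm above the table, this point 65 mm up. At the start the face stands 16 mm from the button's axis on its -y side and looks to +y, at the button (4 mm from the cap's edge). Axes as the stand's: the carriage is pushed along this point's -y axis
- jar: Open glass collecting jar, 60 mm wide, 75 mm tall, standing loose between four short black pins on the carriage, 134 mm ahead (-y) of the tab's push face; its underside is 38 mm above the table. Origin under its centre
- outlet (a point): Centre of the lower end of the glass cyclone's outlet tube, 122 mm above the table, 230 mm from the button's axis along the stand's -y axis; the jar's rim passes 9 mm below it
- cyclone: Glass cyclone on the post, fixed, fragile: outlet tube 26 mm wide from 122 mm above the table, cone widening to 84 mm at 275 mm, black cover, steel pipe to 411 mm above the table. Origin on the table below its axis, 230 mm from the button's axis along the stand's -y axis. Keep the arm and hand clear of it
- spare_jar: Closed spare glass jar with black lid, 54 mm wide, 75 mm tall, standing on the far (+x) part of the stand's base near its tail; origin under its centre
- clamp_ring: Black ring clamp with a wing-screw, 44 mm wide, 12 mm thick, lying on the far (+x) part of the stand's base; origin under the ring's centre
- jar_lid: Black jar lid, 62 mm wide, 13 mm thick, lying on the table on the robot's side of the stand; origin under its centre
- scoop: Steel spatula, 190 mm long, lying on the table on the robot's side of the stand; origin under it
- beaker: Glass beaker, 76 mm wide, 95 mm tall, left of the stand; origin under its centre
- amber_bottle: Amber bottle with black cap, 64 mm wide, 150 mm tall, right of the stand; origin under its centre
- nozzle: Steel spray nozzle standing upright, 36 mm wide, 86 mm tall, right of the stand; origin under its centre
Things that resemble listed ones, but are neither listed nor needed, are in the scene too. What is shaped like the jar but purple or red is not meant.

How it is judged (in metres and radians):
On the way, in this order (a step that is already met when the one before it is completed fails the run):
1. the blue button is held down with the carriage still at the loading end (value of joint plunger above 0.0045 m and value of joint carriage below 0.004 m), for 0.05 s.
2. the carriage has slid past the button, which the plate now keeps down (value of joint carriage between 0.02 and 0.075 m and value of joint plunger above 0.0025 m), for 0.05 s.
At the end, for the whole second after the job is handed in: The carriage is within 3 mm of its end stop, the button is up (within 2 mm) and locks it, and the jar stands upright and at rest on the carriage with its centre within 10 mm of the cyclone outlet's axis (value of joint carriage above 0.077 m and value of joint plunger below 0.002 m and horizontal distance between jar and outlet below 0.01 m and height (world z) of jar between 0.034 and 0.042 m and angle between jar's own z axis and vertical below 0.08 rad and linear speed of jar below 0.02 m/s); the robot touches nothing.
It fails at once if the jar is touched by the robot (contact force between any of the fingers, the arm and jar above 1 N).
It fails at once if the jar is lifted or tipped (height (world z) of jar above 0.048 m or angle between jar's own z axis and vertical above 0.2 rad).
It fails at once if the glass cyclone is struck (contact force between any of the fingers, the arm and cyclone above 3 N).
It fails at once if one of the other things is moved more than 20 mm (distance of any of spare_jar, clamp_ring, jar_lid, scoop, beaker, amber_bottle, nozzle from where it was at the start of the episode above 0.02 m).
It also fails if it takes over 34 s, if anything falls off the work surface, if the arm or the gripper's body presses on something with over 40 N, if the wrist force passes 120 N, or if a joint passes its speed limit or range.

## Working session

There is one attempt and no reset: what is moved stays moved. The work goes in short steps, Python scripts to look and compute and a tool call to move; the robot and the scene stay as the last step left them, time stands still between calls to the robot, and variables do not carry over. Pictures are saved under pics/ and viewed, at most 10 in all, crops included, and the job is handed in when it is done.

Besides the shell and the picture viewer there is one more tool, called after "Emit:" by a JSON object that holds its "fn" and its "kwargs", one argument or row to a line. arm_command: Moves the arm, as the interface text tells. Its arguments: {"type":"object","properties":{"targets":{"type":"array","items":{"type":"array"}},"squeeze":{"type":"number"}},"required":["targets"]}

```bash
mkdir -p pics; cat > h.py <<'E'
import numpy as np,cv2
from station import manip
from scipy.spatial.transform import Rotation as R
def grab(n):
    o=manip.get_obs(); f=manip.grab_frame(n); c=f["color"]; h,w=c.shape[:2]
    fl=h/2/np.tan(np.radians(f["fov_y"])/2)
    v,u=np.mgrid[:h,:w]; x=(u-f["cx"])/fl; y=(v-f["cy"])/fl
    a,b=x.copy(),y.copy()
    for _ in range(15):
        s=1+f["k1"]*(a*a+b*b); a=x/s; b=y/s
    z=f["z_map"]; P=np.stack([a*z,b*z,z],-1).reshape(-1,3).astype(float)
    if n=="wrist":
        T=np.array(f["T_tool_cam"]); P=P@T[:3,:3].T+T[:3,3]
        P=P@R.from_quat(o["ee_rot"]).as_matrix().T+np.array(o["tcp_pos"])
    else:
        M=cv2.Rodrigues(np.array(f["rvec"],float))[0]; P=(P-np.array(f["tvec"]).ravel())@M
    return c,P.reshape(h,w,3),z
def save(n,c): cv2.imwrite("pics/"+n,cv2.cvtColor(c,cv2.COLOR_RGB2BGR))
E
python3 - <<'E'
from h import *
o=manip.get_obs(); print(o["t"],o["tcp_pos"],R.from_quat(o["ee_rot"]).as_matrix().round(3),o["gripper_width"])
for n in("top","side"):
    c,P,z=grab(n); save(n+".png",c); np.savez(n+".npz",c=c,P=P,z=z)
    hsv=cv2.cvtColor(c,cv2.COLOR_RGB2HSV)
    m=cv2.inRange(hsv,(95,120,50),(128,255,255))
    k,l,s,ce=cv2.connectedComponentsWithStats(m)
    for i in range(1,k):
        if s[i,4]>20: print(n,s[i],ce[i].round(),np.nanmedian(P[(l==i)&(z>0)],0).round(1))
E
```

```text
0.0 [ 230.48447043 -607.09296311  230.29453095] [[ 0.935  0.355 -0.001]
 [ 0.355 -0.935  0.002]
 [-0.    -0.002 -1.   ]] 0.9981958818340084
top [    0     0   640   480 83296] [300.  91.] [1333.2  176.5 -751.2]
top [444 115  12   4  23] [450. 116.] [ 862.4 -324.9   44.8]
top [132 129  15  49  72] [138. 152.] [748.5 502.3 212.8]
top [531 133   6   7  31] [534. 136.] [ 781.8 -529.7  123.2]
top [302 236   9   8  52] [306. 240.] [525.8  87.6  55.6]
top [537 270  15  13 148] [544. 276.] [ 408.  -549.    86.6]
top [564 291  15  14 153] [571. 297.] [ 348.  -620.4   86.7]
top [608 366  17  20 178] [614. 375.] [ 1.0000e-01 -1.1243e+03 -7.4990e+02]
top [ 612  428   28   52 1011] [626. 456.] [ -330.8 -1170.   -751.5]
side [364 114  37  10 111] [382. 118.] [750.3 502.8 213. ]
side [  427   145   213   335 47219] [557. 311.] [1615.8  385.1 -750.2]
side [575 146  23   7  47] [589. 149.] [2337.5 1595.6 -748.5]
side [550 148  32  26 262] [566. 159.] [2149.8 1502.2 -750.2]
side [ 19 158  14  10  55] [ 24. 163.] [-1201.9  1586.9  -750.4]
side [578 161  11   8  30] [584. 165.] [2240.5 1431.8 -750. ]
side [568 173  24  16 161] [579. 181.] [2130.6 1277.  -748.6]
side [599 181  12   7  34] [605. 184.] [2273.1 1245.  -750.3]
side [553 183  11   7  25] [557. 187.] [1990.4 1231.6 -748.8]
side [ 30 192  16  12  77] [ 38. 196.] [-1010.9  1270.2  -747.3]
side [   0  206   63   52 2070] [ 31. 231.] [-845.2  899.  -743.4]
side [475 379  26  15 192] [487. 387.] [ 889.2 -399.5   33.2]
side [461 425  10   6  40] [466. 427.] [ 783.3 -529.7  125.7]
side [276 445  18  21 294] [285. 454.] [ 409.6 -551.8   88. ]
```

View pics/top.png

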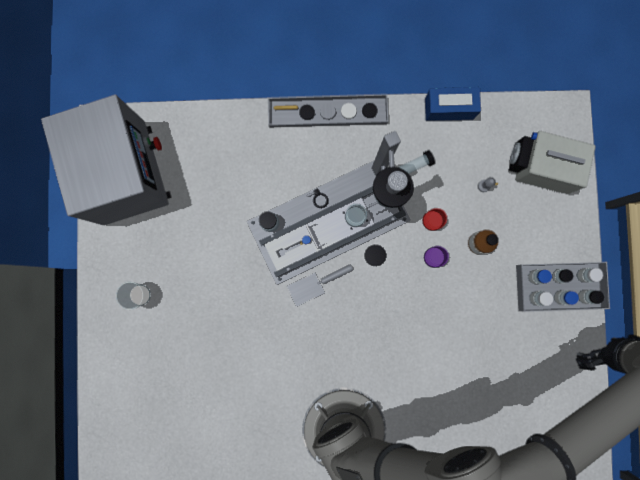

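View pics/side.png

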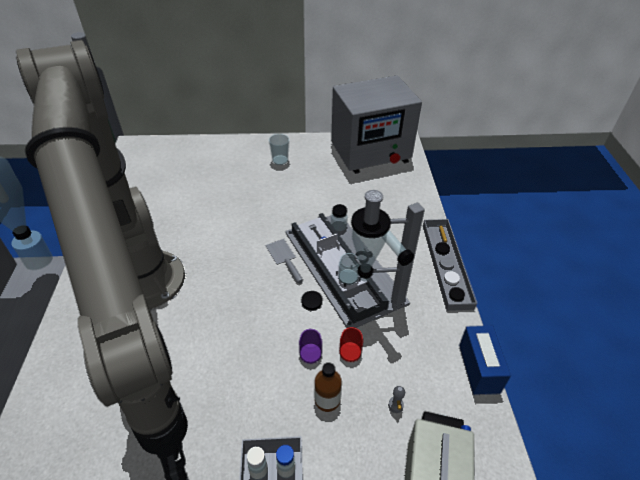

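The top view shows the stand running from its loading end near (270,255) to the post near (390,160), with the blue button at (306,240) and the jar at (357,215). The side view agrees. The purple (435,257) and red (434,219) jars are decoys.

Next: the stand's yaw and an enlarged crop.

```bash
python3 - <<'E'
from h import *
d=np.load("top.npz"); c,P,z=d["c"],d["P"],d["z"]
ok=(z>0)&(np.hypot(P[...,0]-570,P[...,1]+0)<300)
def rect(lo,hi):
    m=ok&(P[...,2]>lo)&(P[...,2]<hi)
    k,l,s,_=cv2.connectedComponentsWithStats(m.astype(np.uint8)*1)
    i=1+s[1:,4].argmax(); print(lo,hi,s[i],cv2.minAreaRect(P[l==i][:,:2].astype(np.float32)))
rect(5,16); rect(5,60); rect(40,48);rect(33,48)
save("crop.png",cv2.resize(c[125:305,235:435],None,fx=3.3,fy=3.3,interpolation=cv2.INTER_CUBIC))
for n,(a,b,e,f) in {"tab":(60,90,0,0)}.items():
    m=ok&(P[...,2]>60)&(P[...,2]<90)&(np.hypot(P[...,0]-526,P[...,1]-88)<70)
    print(np.c_[P[m],np.argwhere(m)].round(0))
E
```

```text
5 16 [ 247  160  129   81 2134] ((644.4493408203125, 64.99862670898438), (75.27546691894531, 399.74505615234375), 24.200044631958008)
5 60 [ 247  160  163  125 8171] ((582.6209106445312, 27.947341918945312), (213.0533905029297, 421.2316589355469), 25.555309295654297)
40 48 [274 210 132  67 557] ((521.7521362304688, -2.5708465576171875), (27.666109085083008, 398.9949035644531), 24.11872673034668)
33 48 [ 259  186  147   91 3519] ((560.5270385742188, 15.321304321289062), (113.06839752197266, 399.9661560058594), 24.11872673034668)
[[571.  67.  61. 223. 313.]
 [567.  86.  74. 224. 306.]
 [565.  86.  76. 225. 306.]
 [564.  83.  77. 225. 307.]
 [562.  86.  73. 226. 306.]
 [561.  83.  85. 226. 307.]
 [558.  83.  84. 227. 307.]
 [558.  81.  84. 227. 308.]
 [557.  84.  72. 228. 307.]
 [556.  81.  82. 228. 308.]
 [553.  81.  78. 229. 308.]
 [553.  78.  85. 229. 309.]
 [550.  81.  82. 230. 308.]
 [551.  78.  76. 230. 309.]
 [547.  78.  84. 231. 309.]
 [547.  75.  86. 231. 310.]
 [545.  78.  79. 232. 309.]
 [544.  75.  89. 232. 310.]
 [543.  76.  71. 233. 310.]
 [542.  73.  80. 233. 311.]
 [539.  76.  79. 234. 310.]
 [540.  73.  77. 234. 311.]
 [537.  73.  81. 235. 311.]
 [537.  71.  72. 235. 312.]
 [536.  93.  62. 236. 304.]
 [535.  82.  64. 236. 308.]
 [534.  73.  82. 236. 311.]
 [533.  70.  89. 236. 312.]
 [531.  71.  85. 237. 312.]
 [531.  93.  61. 238. 304.]
 [528.  71.  80. 238. 312.]
 [529.  68.  77. 238. 313.]
 [525.  68.  87. 239. 313.]
 [523.  68.  82. 240. 313.]
 [523.  65.  82. 240. 314.]
 [520.  66.  78. 241. 314.]
 [518.  66.  74. 242. 314.]
 [517.  63.  84. 242. 315.]
 [518.  39.  66. 242. 324.]
 [517.  90.  62. 243. 305.]
 [515.  63.  79. 243. 315.]
 [512.  63.  79. 244. 315.]
 [512.  60.  86. 244. 316.]
 [509.  60.  81. 245. 316.]
 [506.  60.  83. 246. 316.]
 [507.  58.  70. 246. 317.]
 [507.  55.  64. 246. 318.]
 [504.  58.  79. 247. 317.]]
```

View pics/crop.png

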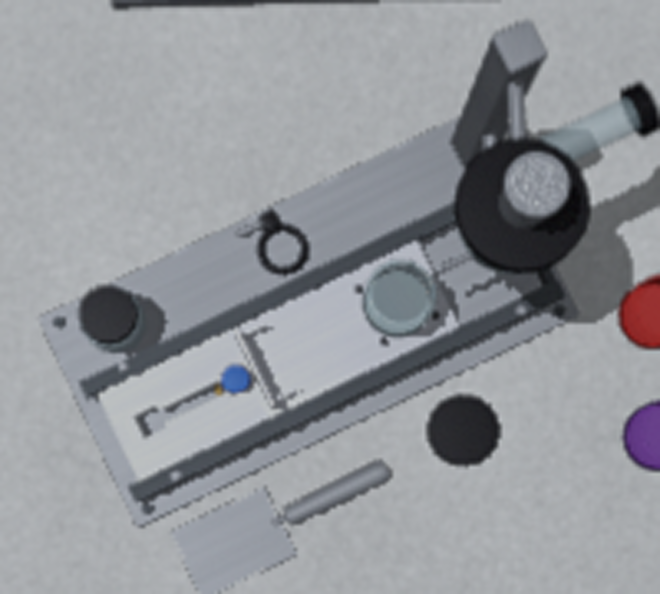

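The crop confirms one blue cap at crop (236,379), with the upright tab just to its right at (262,368) and the clear jar at (398,298). This is the stand as described. Its yaw is about 24.1°, so the push direction is (0.409, -0.913). I'll move over with the fingers shut and then turn so that tool -x is the push direction.

Emit:
{"fn": "arm_command", "kwargs": {
  "targets": [
    [0,[0.67,-0.71,0],0],
    [0,[0.67,-0.71,0],0],
    [0,[0.67,-0.71,0],0],
    [0,[0.67,-0.71,0],0],
    [0,[0.67,-0.71,0],0],
    [0,[0.67,-0.71,0],0],
    [0,[0.67,-0.71,0],0],
    [0,[0.67,-0.71,0],0],
    [0,[0.67,-0.71,0],0],
    [0,[0.67,-0.71,0],0],
    [0,[0.67,-0.71,0],0],
    [0,[0.67,-0.71,0],0]
  ],
  "squeeze": 60
}}

```text
t: 1.6
tcp_pos: [500.5, 43.0, 231.1]
ee_rot: [0.984, 0.18, -0.0, 0.0]
force: [-0.0, -0.1, -0.4]
gripper_width: -0.001
gripper_force: 0.0
```

Emit:
{"fn": "arm_command", "kwargs": {
  "targets": [
    [0,[0,0,0],-1],
    [0,[0,0,0],-1],
    [0,[0,0,0],-1],
    [0,[0,0,0],-1],
    [0,[0,0,0],-1],
    [0,[0,0,0],-1],
    [0,[0,0,0],-1],
    [0,[0,0,0],-1],
    [0,[0,0,0],-1],
    [0,[0,0,0],-1],
    [0,[0,0,0],-1],
    [0,[0,0,0],-0.66]
  ]
}}

```text
t: 3.1
tcp_pos: [499.9, 41.3, 230.9]
ee_rot: [0.543, 0.84, -0.0, -0.0]
force: [0.1, -0.5, -0.2]
gripper_width: 0.002
gripper_force: 0.0
```

```bash
python3 - <<'E'
from h import *
o=manip.get_obs(); M=R.from_quat(o["ee_rot"]).as_matrix(); print(o["t"],o["tcp_pos"],M.round(3),o["force"],o["gripper_width"])
print(np.degrees(np.arctan2(M[1,0],M[0,0])),manip.grab_frame("wrist")["T_tool_cam"])
c,P,z=grab("wrist"); save("w1.png",c); np.savez("w1.npz",c=c,P=P,z=z)
hsv=cv2.cvtColor(c,cv2.COLOR_RGB2HSV); m=cv2.inRange(hsv,(95,120,50),(128,255,255))
k,l,s,ce=cv2.connectedComponentsWithStats(m)
for i in range(1,k):
    if s[i,4]>100: print(s[i],ce[i].round(),np.median(P[(l==i)&(z>0)],0).round(1))
E
```

```text
3.1 [499.86655476  41.29008043 230.8641792 ] [[-0.411  0.912 -0.001]
 [ 0.912  0.411 -0.   ]
 [ 0.    -0.001 -1.   ]] [ 0.11487219 -0.52474142 -0.20279686] 0.0021749723537188826
114.25658956970076 [[-1.75534499e-03 -9.57953252e-01 -2.86918954e-01  7.32771203e+01]
 [ 9.99997899e-01 -1.98527982e-03  5.10471532e-04  5.53823634e-01]
 [-1.05862227e-03 -2.86917455e-01  9.57954724e-01 -1.41108688e+02]
 [ 0.00000000e+00  0.00000000e+00  0.00000000e+00  1.00000000e+00]]
[356 164  28  28 572] [369. 177.] [528.7  90.2  55.5]
[ 608  403   32   77 1087] [629. 438.] [2071.  -447.3 -751. ]
```

View pics/w1.png

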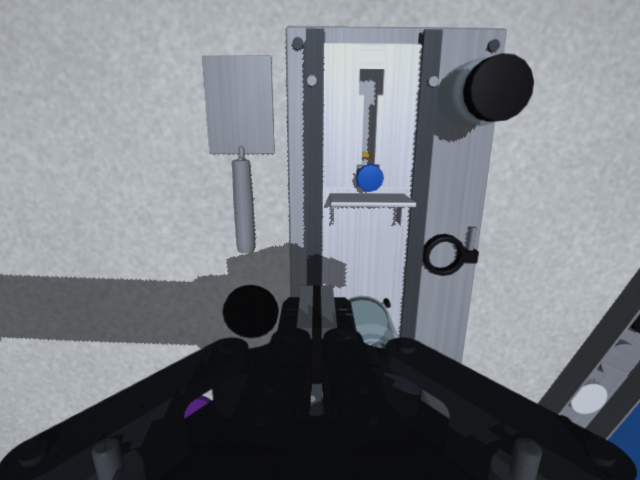

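The wrist view shows the blue button at (369,177), with the tab's top edge just below it at about (370,200). The rails run vertically in the picture, so the tool is aligned. The jar is partly hidden at (370,320), and the camera side faces away from the cyclone. I'll go 4 mm behind the button axis and descend.

Emit:
{"fn": "arm_command", "kwargs": {
  "targets": [
    [0,[0.3,0.38,0],0],
    [0,[0.31,0.38,0],0],
    [0,[0,0,0.7],0],
    [0,[0,0,0.7],0],
    [0,[0,0,0.7],0],
    [0,[0,0,0.5],0],
    [0,[0,0,0.1],0],
    [0,[0,0,0],0],
    [0,[0,0,0],0]
  ]
}}

```text
t: 4.32
tcp_pos: [528.2, 93.8, 70.7]
ee_rot: [0.544, 0.839, 0.001, 0.001]
force: [-0.1, 0.2, 0.2]
gripper_width: -0.001
gripper_force: 0.0
```

```bash
python3 - <<'E'
from h import *
o=manip.get_obs(); print(o["t"],o["tcp_pos"],o["force"])
c,P,z=grab("wrist")
t=grab("side")[0]
save("w2.png",np.vstack([cv2.resize(c,(400,300)),cv2.resize(t[200:320,280:440],(400,300))]))
E
```

```text
4.325 [528.16667652  93.7730004   70.74126515] [-0.07416451  0.20829981  0.1600222 ]
```

View pics/w2.png

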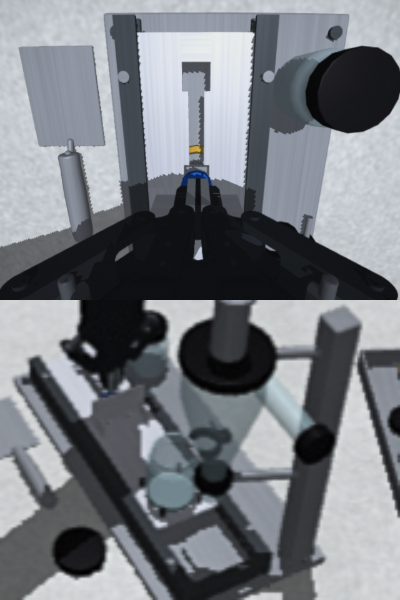

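The fingertips sit over the blue cap, whose rear rim shows at (197,175), and in the side inset the tab stands clear in front of them. Pressing down.

Emit:
{"fn": "arm_command", "kwargs": {
  "targets": [
    [0,[0,0,0.1],0],
    [0,[0,0,0.07],0],
    [0,[0,0,0.07],0],
    [0,[0,0,0.04],0],
    [0,[0,0,0.04],0],
    [0,[0,0,0],0],
    [0,[0,0,0],0]
  ]
}}

```text
t: 5.3
tcp_pos: [526.9, 93.4, 50.5]
ee_rot: [0.544, 0.839, -0.0, 0.0]
force: [-2.6, -1.0, 6.6]
gripper_width: 0.002
gripper_force: 3.4
```

Emit:
{"fn": "arm_command", "kwargs": {
  "targets": [
    [0,[0,0,0.015],0],
    [0,[0,0,0],0],
    [0,[0,0,0],0]
  ]
}}

```text
t: 5.68
tcp_pos: [526.9, 93.4, 49.7]
ee_rot: [0.544, 0.839, -0.0, 0.0]
force: [-2.2, -0.9, 7.3]
gripper_width: -0.001
gripper_force: 3.5
```

The force of 7.3 N at z = 49.7 means the button is well down. I'll slide slowly along the push direction.

Emit:
{"fn": "arm_command", "kwargs": {
  "targets": [
    [0,[-0.06,0,0],0],
    [0,[-0.06,0,0],0],
    [0,[-0.06,0,0],0],
    [0,[-0.06,0,0],0],
    [0,[-0.06,0,0],0],
    [0,[0,0,0],0]
  ]
}}

```text
t: 6.42
tcp_pos: [534.4, 80.2, 50.0]
ee_rot: [0.544, 0.839, 0.002, -0.001]
force: [-2.6, 3.7, 6.1]
gripper_width: -0.002
gripper_force: 3.5
```

```bash
python3 - <<'E'
from h import *
o=manip.get_obs(); d=np.array([.409,-.913])
print(o["t"],o["tcp_pos"],o["force"],(np.array(o["tcp_pos"])[:2]-[528,89.5])@d, o["force"][:2]@d)
t=grab("side")[0]; save("s3.png",cv2.resize(t[210:300,280:400],(800,600),interpolation=cv2.INTER_CUBIC))
E
```

```text
6.425 [534.44083334  80.24110757  50.01173071] [-2.60388898  3.72861423  6.10720626] 11.087669622152426 -4.469215381468453
```

View pics/s3.png

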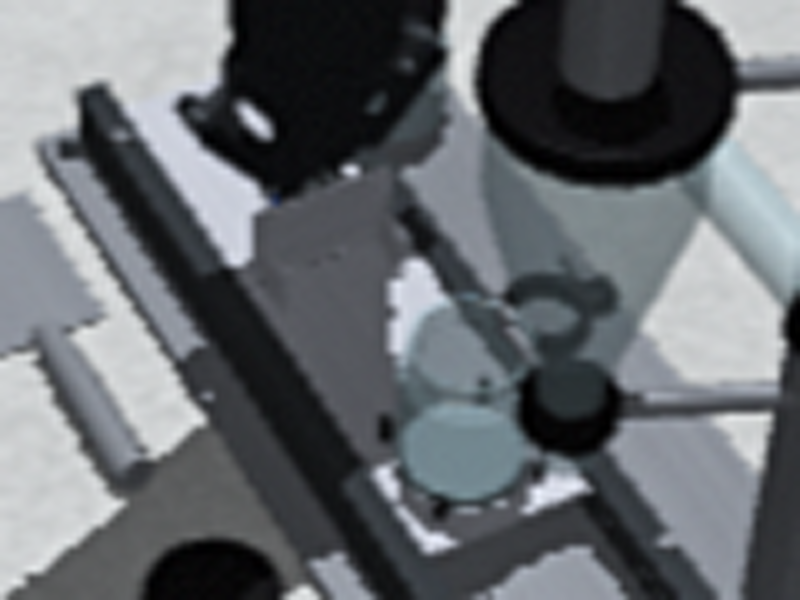

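The side crop shows the fingers behind the tab (260–395, 180–260), with the jar standing ahead at (465,400). I'll keep pushing.

Emit:
{"fn": "arm_command", "kwargs": {
  "targets": [
    [0,[-0.06,0,0],0],
    [0,[-0.06,0,0],0],
    [0,[-0.06,0,0],0],
    [0,[0,0,0],0]
  ]
}}

```text
t: 6.98
tcp_pos: [539.2, 69.1, 49.6]
ee_rot: [0.544, 0.839, 0.001, -0.0]
force: [-1.1, 3.8, 2.2]
gripper_width: -0.001
gripper_force: 2.1
```

```bash
python3 - <<'E'
from h import *
o=manip.get_obs(); d=np.array([.409,-.913])
f=o["force"]; print(o["t"],o["tcp_pos"],f,(np.array(o["tcp_pos"])[:2]-[528,89.5])@d, f[:2]@d)
c,P,z=grab("top"); e=np.array([.913,.409])
q=P[...,:2]-[528,89.5]; a=q@d; b=q@e
m=(z>0)&(P[...,2]>70)&(P[...,2]<87)&(abs(b)<36)&(abs(b)>18)&(a>5)&(a<60)
print("tab a",np.median(a[m]),m.sum())
p=np.load("top.npz")["P"]; q=p[...,:2]-[528,89.5]; a=q@d; b=q@e
m=(p[...,2]>70)&(p[...,2]<87)&(abs(b)<36)&(abs(b)>18)&(a>5)&(a<60)
print("tab a start",np.median(a[m]),m.sum())
E
```

```text
6.975 [539.20782263  69.05943525  49.55892494] [-1.10741229  3.7547104   2.16087682] 23.2462350691869 -3.880982223319196
tab a nan 0
tab a start 18.879503823394508 19
  return _methods._mean(a, axis=axis, dtype=dtype,
  ret = ret.dtype.type(ret / rcount)
```

The tool is 23 mm past the button, the lateral force is low (3.9 N) and the vertical force has dropped, so the carriage is free and sliding. I'll push on toward the stop.

Emit:
{"fn": "arm_command", "kwargs": {
  "targets": [
    [0,[-0.07,0,0],0],
    [0,[-0.09,0,0],0],
    [0,[-0.09,0,0],0],
    [0,[-0.09,0,0],0],
    [0,[-0.09,0,0],0],
    [0,[-0.09,0,0],0],
    [0,[-0.09,0,0],0],
    [0,[-0.09,0,0],0],
    [0,[-0.07,0,0],0],
    [0,[-0.05,0,0],0],
    [0,[-0.03,0,0],0],
    [0,[0,0,0],0]
  ]
}}

```text
t: 8.52
tcp_pos: [559.6, 21.2, 49.0]
ee_rot: [0.544, 0.839, 0.0, -0.0]
force: [-0.1, 4.4, 0.5]
gripper_width: -0.001
gripper_force: 2.1
```

Emit:
{"fn": "arm_command", "kwargs": {
  "targets": [
    [0,[-0.03,0,0],0],
    [0,[-0.03,0,0],0],
    [0,[0,0,0],0]
  ]
}}

```text
t: 8.9
tcp_pos: [561.0, 17.7, 49.0]
ee_rot: [0.544, 0.839, 0.0, -0.0]
force: [0.7, 4.1, -0.2]
gripper_width: 0.003
gripper_force: 2.0
```

Emit:
{"fn": "arm_command", "kwargs": {
  "targets": [
    [0,[-0.03,0,0],0],
    [0,[-0.03,0,0],0],
    [0,[0,0,0],0]
  ]
}}

```text
t: 9.28
tcp_pos: [562.3, 14.0, 49.0]
ee_rot: [0.544, 0.839, -0.0, -0.0]
force: [1.1, 4.5, -0.5]
gripper_width: -0.002
gripper_force: 1.8
```

Emit:
{"fn": "arm_command", "kwargs": {
  "targets": [
    [0,[-0.03,0,0],0],
    [0,[-0.03,0,0],0],
    [0,[0,0,0],0]
  ]
}}

```text
t: 9.65
tcp_pos: [562.8, 11.6, 49.0]
ee_rot: [0.544, 0.839, -0.0, -0.001]
force: [-1.9, 5.8, 1.6]
gripper_width: 0.0
gripper_force: 3.1
```

```bash
python3 - <<'E'
from h import *
o=manip.get_obs(); print(o["t"],o["force"])
c,P,z=grab("wrist"); save("w4.png",c)
hsv=cv2.cvtColor(c,cv2.COLOR_RGB2HSV); m=cv2.inRange(hsv,(95,120,50),(128,255,255))
k,l,s,ce=cv2.connectedComponentsWithStats(m)
for i in range(1,k):
    if s[i,4]>60: print(s[i],ce[i].round(),np.median(P[(l==i)&(z>0)],0).round(1))
E
```

```text
9.65 [-1.91928867  5.78300494  1.61302598]
[ 286   57   67   72 3659] [319.  93.] [529.3  90.   55.5]
```

The button reads 55.5 mm, the same as at the start, so it has sprung up and the tab is stalling. One more gentle push to confirm the stop, then I'll back off.

Emit:
{"fn": "arm_command", "kwargs": {
  "targets": [
    [0,[-0.03,0,0],0],
    [0,[-0.03,0,0],0],
    [0,[0,0,0],0]
  ]
}}

```text
t: 10.07
tcp_pos: [562.7, 11.6, 49.0]
ee_rot: [0.543, 0.84, 0.0, -0.003]
force: [-5.5, 9.6, 4.1]
gripper_width: 0.006
gripper_force: 6.1
```

Emit:
{"fn": "arm_command", "kwargs": {
  "targets": [
    [0,[0.1,0,0],0],
    [0,[0.15,0,0],0],
    [0,[0.1,0,0],0],
    [0,[0,0,-0.5],0],
    [0,[0,0,-0.8],0],
    [0,[0,0,-0.8],0],
    [0,[0.6,-0.6,-0.6],0],
    [0,[0.6,-0.6,0],0],
    [0,[0.6,-0.6,0],0],
    [0,[0.3,-0.6,0],0],
    [0,[0,0,0],0],
    [0,[0,0,0],0]
  ]
}}

```text
t: 11.58
tcp_pos: [374.8, 82.6, 211.6]
ee_rot: [0.544, 0.839, 0.0, 0.001]
force: [-0.1, 0.0, -0.1]
gripper_width: -0.002
gripper_force: 0.0
```

```bash
python3 - <<'E'
from h import *
o=manip.get_obs(); print(o["t"],o["tcp_pos"],o["force"])
c,P,z=grab("top"); d=np.array([.409,-.913]);e=np.array([.913,.409])
hsv=cv2.cvtColor(c,cv2.COLOR_RGB2HSV); b0=cv2.inRange(hsv,(95,120,50),(128,255,255))>0
q=P[...,:2]-[528,89.5]; a=q@d; b=q@e
m=(z>0)&(P[...,2]>70)&(P[...,2]<87)&(abs(b)<36)&(a>60)&(a<115)
print("tab a",np.median(a[m]),m.sum())
m=b0&(np.hypot(q[...,0],q[...,1])<30); print("button",np.median(P[m],0))
s=grab("side")[0]
save("f.png",np.hstack([cv2.resize(c[140:290,240:440],(400,300)),cv2.resize(s[190:310,280:440],(400,300))]))
E
```

```text
11.575 [374.76010624  82.5640633  211.59815596] [-0.14470522  0.03613051 -0.11153387]
tab a 99.01460925497463 42
button [527.49630705  87.42003864  56.69056247]
```

View pics/f.png

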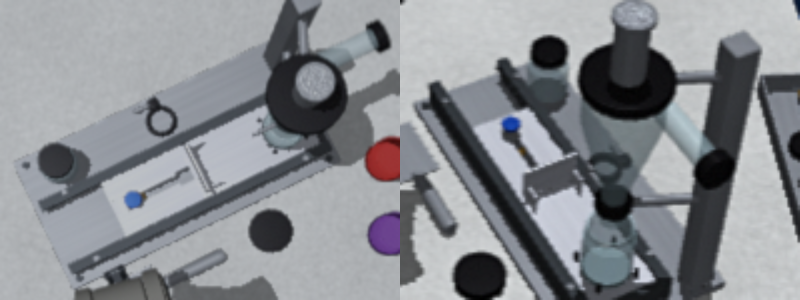

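The tab moved 80 mm (from 18.9 to 99.0 along the push direction). The button is up at (133,199), the jar stands under the outlet at (610,255) in the side inset, and the hand is clear.

```bash
python3 -c "
from station import manip
print(manip.hand_in())"
```

```text
the job is handed in; nothing more can be done
None
```

I handed the job in at about 11.6 s: the carriage measured home after 80 mm of travel, the button is up again, the jar stands under the cyclone outlet, and the hand is clear; the hand-in returned no verdict.

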